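# Open the fume box window to its marked working height

## Task

Get the bench fume box ready for welding: first press the green start button so that the extraction draws before the window opens, then push the amber window up from beneath its lip until its red pointer is level with the green marker on the right-hand jamb, and leave it there. Only push with the fingers: do not grip the lip, do not press the red stop button, do not shift the green marker, and leave the loose things on the table where they are.

Things in the scene. Friction and masses are not known exactly. Their poses are not given: they have to be found in the camera images.
- fume_box: fixed blue bench fume box, 252 wide (y), 170 deep (x), 370 high. Origin on the table under its front's middle; x points level into the box, y to its left, z up. Its front leans back 22 degrees: in this frame 'up the slope' is (0.375, 0, 0.927), 'out of the front' (-0.927, 0, 0.375). Sill panel below the window, header above, a jamb and a counterweight channel each side
- sash (a joint): travel of the amber window up the slope, m: 0 shut, 0.105 fully open; it starts at 0 to 0.015. The counterweights balance it, so it stays where it is left; friction is about 2 to 3 N
- lip_middle (a point): middle of the underside of the window's finger lip, about 145 mm above the table when shut. z points up the slope, y along the lip, x into the box square to the glass. The aluminium lip, 136 long, 9 thick with black rubber on top, stands square out of the front: this point is 17 mm behind its rounded front edge, 15 mm in front of the rail it grows from and 20 mm in front of the sill panel; below it is free
- pointer (a point): tip of the red pointer at the right end (y = -88 mm) of the window's bottom rail; moves with the window. Axes as lip_middle
- marker (a joint): height setting of the green marker up the slope, m, on the same scale as the window: level when joint sash equals joint marker. It is set between 0.050 and 0.095 and has stiff friction
- mark (a point): tip of the green marker clip on the right jamb (18 wide, 13 high, with a brass screw, standing 13 mm out of the jamb). Axes as lip_middle. Its distance along z from the pointer is how far the window still has to go
- start (a joint): travel of the green start button, m: 0 out, 0.006 fully in; springs back; 5 N presses it fully in; pressed from 0.004
- start_top (a point): middle of the face of the green start button (26 across, 6 proud of its 42 mm black collar), the left one of two on a grey pod on the header, about 325 mm above the table. z points straight out of the button, up and towards the operator at 45 degrees: press against z
- stop (a joint): travel of the red stop button, m: 0 out, 0.006 fully in
- stop_top (a point): middle of the face of the red stop button, same size, 64 mm to the right of the green one
- post_clamp: fixed black screw clamp on a post, at the right of the fume box, 285 mm high, in the way of low moves from the right; origin at its foot. It is no part of the job
- gas_cup: loose ceramic gas nozzle, red-brown, 20 across, 46 high, standing; origin under its centre
- coupon: loose bright steel plate, 45 x 45 x 10, one corner cut; origin under its centre
- tape_measure: loose yellow tape measure, 36 x 80 x 62 high; origin under its centre
- paint_marker: loose paint marker pen, white and red, 18 x 135 x 18; origin under its centre, long along its y

How it is judged:
By the outcome, as a careful person would: the job done as asked, in the order asked, and still so for the second after the job is handed in, with the robot touching nothing.
It also fails if it takes over 48 s, if anything falls off the work surface, if the arm or the gripper's body presses on something with over 40 N, if the wrist force passes 120 N, or if a joint passes its speed limit or range.

## Robot

A 6-joint arm with a two-finger parallel gripper is mounted at the origin on the work surface; the furniture and walls round the work are solid. World frame = base frame: x ahead of the robot, y to its left, z up, the work surface at z = 0. Lengths are in m, angles in rad, forces in N, time in s.
With the tool pointing down it reaches from about 0.325 to 0.85 m from the base axis. Payload 15.5 kg.
Tool frame: the origin (TCP) lies at the very end of the fingers, on their centre line; the grasp point (between the pads) lies 19 mm behind it; z points along the fingers, y is the line along which they close (so a half turn about z gives the same grasp; the last joint's range is limited). The gripper opens to 91 mm and grips with 3 to 60 N. Pads are 32 mm wide; open, the fingers measure 118 mm over their backs; the gripper's body (76 mm by 178 mm) begins 60 mm behind the grasp point.
Start: joints at [-1.313, 0.494, 1.345, -0, 1.302, -0.096], TCP at [0.216, -0.587, 0.214] pointing down, gripper open.
Joint ranges: [-2.91, 2.91], [-0.82, 2.16], [0.22, 2.67], [-1.22, 4.37], [0.12, 2.79], [-3.08, 3.08]. Speed limits (rad/s): [1.89, 1.89, 2.57, 3.01, 3.01, 3.01].

## Interface

Orientations are given as a unit quaternion [w, x, y, z].
In Python, from workcell import robot, sensors, eyes, finish_job, nets gives the robot as it stands. The module is installed in compiled form; this text tells all that it offers. Calls block until the motion is done:
- robot.reach(position, orientation): joint-space move of the TCP to a pose.
- robot.servo_line(position, ori=None, rate=0.15): straight line of the TCP; ori=None keeps the orientation; rate is the mean speed in m/s.
- robot.set_joints(angles): joint-space move.
- robot.command_gripper(opening): opening from 0.0 (shut) to 1.0 (fully open); the grip force is fixed at half the most; returns when the fingers have stopped.
- robot.hold(seconds).
- robot.ik(position, orientation): joint angles nearest the present ones, or None.
- sensors.get_obs(): the state.
- eyes.snapshot(name): name is "scene" or "top" or "wrist"; returns (picture, depth): 384x512x3 uint8, blue, green, red; 384x512 float32, m along the optical axis (not along the pixel's ray), 0 where there is no reading.
- eyes.get_calibration(name): a dict with "mtx" (3x3 intrinsics, pixels), "camera_from_world" (4x4, takes a point from world to camera coordinates); the wrist camera has in their place "tool_from_camera" (4x4, takes a point from camera to tool coordinates, whose origin is the TCP and whose axes are the flange's). Camera axes: x right, y down, z forward; pixel columns grow to the right and rows downward; lengths in m; the calibration is good to about 2 mm. A picture is of the moment at which its call begins: read the wrist's pose just before it. get_calibration takes no time and is no camera call.
A pose or a line that the arm cannot do raises robot.PlanningError and nothing moves.
- finish_job(): hands the job in; it is judged then, once.
Trained networks look in the newest picture that a camera, given by its name, has taken for a name from the list of things; names that differ only in an ending like _2 or _b are one class to them, and where a whole thing is asked for, a point or a joint stands for the part that bears it (a point fixed in the world has none). Each returns a list of dicts, best first, with "p" (0 to 1); they miss things now and then, are a little off and sometimes report something else, mostly with a low value. They report only what shows in the picture. A call takes as long as a camera call.
- nets.find_in(target, camera): "point" ([x, y, z] in m, in world coordinates, good to about 4 mm: the middle of the surface that is visible of it).
- nets.pinpoint(target, camera): "point" ([x, y, z] in m, in world coordinates, good to about 4 mm: a listed point, or the origin of a listed thing).
The state is a dict: "time_s": time; "q": joint angles; "dq": joint speeds; "joint_torque": joint torques, N m; "tool_pos": TCP position; "tool_rot": TCP orientation; "ft_force": force on the tool from outside, world axes, zero at the start; "ft_torque": the same for the moment, N m; "finger_gap": opening from 0.0 (shut) to 1.0 (fully open); "grip_force": force on a finger pad.
Only numpy, scipy, OpenCV 4.12 (cv2) and the standard library are available. Lean on these libraries where they do the work, as an engineer would, in place of code of your own. Each camera call takes 0.05 s, during which the arm holds its last target. There are 200 camera calls.

## Working session

There is one attempt and no reset: what is moved stays moved. The work goes in short steps, each a Python script; the robot and the scene stay as the last script left them, time stands still between calls to the robot, and variables do not carry over. Pictures are saved under pics/ and viewed, at most 10 in all, crops included, and the job is handed in when it is done.

```bash
mkdir -p pics; python3 - <<'E'
from workcell import robot,sensors,eyes,nets
import cv2,numpy as np
for c in ("scene","top"):
    im,d=eyes.snapshot(c); cv2.imwrite(f"pics/{c}0.png",im)
    K=eyes.get_calibration(c); print(c,np.round(K["mtx"],1).tolist(),np.round(K["camera_from_world"],3).tolist())
    for t in ("fume_box","lip_middle","pointer","mark","start_top","stop_top","post_clamp","gas_cup","coupon","tape_measure","paint_marker"):
        r=nets.pinpoint(t,c); print(t,[(np.round(x["point"],4).tolist(),round(x["p"],2)) for x in r[:2]])
print(sensors.get_obs())
E
```

```text
scene [[478.2, 0.0, 247.6], [0.0, 478.2, 186.6], [0.0, 0.0, 1.0]] [[0.462, -0.887, -0.023, -0.175], [-0.385, -0.177, -0.906, 0.343], [0.799, 0.427, -0.423, 1.002], [0.0, 0.0, 0.0, 1.0]]
fume_box [([0.46, 0.0016, -0.0005], 0.68)]
lip_middle [([0.4991, 0.0082, 0.1498], 0.94)]
pointer [([0.5096, -0.0884, 0.1522], 0.82)]
mark [([0.5265, -0.0891, 0.2013], 0.44)]
start_top [([0.5421, 0.0309, 0.3305], 0.39), ([0.5386, -0.0281, 0.3274], 0.21)]
stop_top []
post_clamp []
gas_cup [([0.4632, -0.0011, -0.0024], 0.64)]
coupon []
tape_measure [([0.3555, -0.2219, -0.0011], 0.62), ([0.5246, -0.089, 0.1977], 0.49)]
paint_marker [([0.3556, -0.2252, 0.0005], 0.85)]
top [[423.3, 0.0, 253.9], [0.0, 423.3, 192.0], [0.0, 0.0, 1.0]] [[-0.013, -1.0, -0.007, 0.035], [-0.98, 0.014, -0.199, 0.493], [0.199, 0.004, -0.98, 1.096], [0.0, 0.0, 0.0, 1.0]]
fume_box [([0.4628, 0.0096, 0.0023], 0.61)]
lip_middle [([0.4967, 0.0069, 0.1479], 0.72)]
pointer [([0.5086, -0.0823, 0.1489], 0.8), ([0.5176, -0.0893, 0.197], 0.3)]
mark [([0.4282, 0.2151, 0.0049], 0.54), ([0.5188, -0.0833, 0.1956], 0.43)]
start_top [([0.5434, 0.030
[... 219 characters left out ...]
 0.87)]
{'time_s': 1.2, 'q': array([-1.31351801e+00,  4.93590609e-01,  1.34548013e+00, -2.51217502e-05,
        1.30247040e+00, -9.55064101e-02]), 'dq': array([-0.00060677, -0.00010209,  0.00139554,  0.00025247, -0.00063329,
        0.00135286]), 'joint_torque': array([ 5.01726186e-03, -8.78682947e+01, -3.82245111e+01,  7.09610595e-02,
        4.40262712e-02, -5.55918814e-05]), 'tool_pos': array([ 0.21594213, -0.58653378,  0.21392755]), 'tool_rot': array([ 2.66532758e-05,  9.84482578e-01,  1.75482346e-01, -9.99062200e-06]), 'ft_force': array([-0.52570457,  0.05646582, -0.37484042]), 'ft_torque': array([0.00991976, 0.03340167, 0.03875778]), 'grip_force': 0.0, 'finger_gap': 1.0004196702386006}
```

View pics/scene0.png

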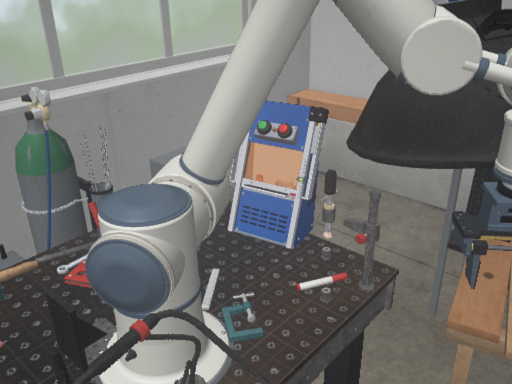

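View pics/top0.png

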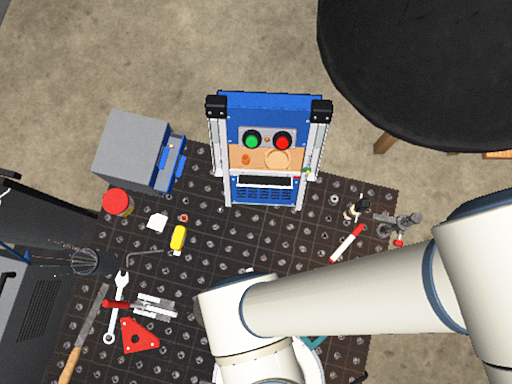

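Both views agree: the box front faces the robot almost squarely, with green at (251,140) left and red at (282,142) right in the top view. The post clamp is at far right, the lip at (265,180). Next I check reachable tool directions and the box yaw.

```bash
cat > h.py <<'E'
from workcell import robot,sensors,eyes,nets,finish_job
import numpy as np,cv2
from scipy.spatial.transform import Rotation as R
def quat(z,y):
    z=np.array(z,float);z/=np.linalg.norm(z);y=np.array(y,float);y-=z*(y@z);y/=np.linalg.norm(y)
    q=R.from_matrix(np.c_[np.cross(y,z),y,z]).as_quat();return q[[3,0,1,2]]
def zdir(pitch,yaw): # pitch deg below level, yaw deg to left of +x
    p,w=np.radians([pitch,yaw]);return np.array([np.cos(p)*np.cos(w),np.cos(p)*np.sin(w),-np.sin(p)])
def ik(p,q):
    try:return robot.ik(list(p),list(q))
    except Exception:return None
E
python3 - <<'E'
from h import *
c=eyes.get_calibration("wrist");print(np.round(c["mtx"],1).tolist(),np.round(c["tool_from_camera"],3).tolist())
T={"lip0":[.49,0,.12],"lip1":[.53,0,.24],"start":[.543,.03,.33],"view":[.38,-.02,.30]}
for k,p in T.items():
    for yaw in (-60,-30,0,30,60):
        out=[]
        for pitch in (-15,0,15,22,35,50,65):
            z=zdir(pitch,yaw);h=np.cross([0,0,1],z)
            s=''
            for n,y in (("h",h),("H",-h),("v",np.cross(z,h)),("V",-np.cross(z,h))):
                if ik(p,quat(z,y)) is not None:s+=n
            out.append(f"{pitch}:{s}")
        print(k,yaw,out)
# sill plane / box yaw from depth
for cam in("scene","top"):
    im,d=eyes.snapshot(cam);c=eyes.get_calibration(cam)
    v,u=np.nonzero(d>0);Z=d[v,u];K=c["mtx"]
    P=np.c_[(u-K[0,2])/K[0,0]*Z,(v-K[1,2])/K[1,1]*Z,Z];M=np.linalg.inv(c["camera_from_world"])
    W=P@M[:3,:3].T+M[:3,3]
    m=(abs(W[:,1])<.085)&(W[:,2]>.03)&(W[:,2]<.115)&(W[:,0]>.44)&(W[:,0]<.55);A=W[m]
    for _ in range(4):
        s=np.linalg.svd(A-A.mean(0),full_matrices=False)[2][2];r=(A-A.mean(0))@s;A=A[abs(r)<.004]
    s*=np.sign(s[0]);print(cam,len(A),s,"yaw deg",np.degrees(np.arctan2(s[1],s[0])),"lean",np.degrees(np.arcsin(-s[2])),A.mean(0))
E
```

```text
[[300.5, 0.0, 252.3], [0.0, 300.5, 187.6], [0.0, 0.0, 1.0]] [[0.001, -0.971, -0.239, 0.066], [1.0, 0.0, 0.0, -0.0], [-0.0, -0.239, 0.971, -0.17], [0.0, 0.0, 0.0, 1.0]]
lip0 -60 ['-15:', '0:', '15:', '22:', '35:', '50:hHvV', '65:hHvV']
lip0 -30 ['-15:', '0:hHvV', '15:hHvV', '22:hHvV', '35:hHV', '50:hHvV', '65:hHvV']
lip0 0 ['-15:hvV', '0:', '15:', '22:', '35:', '50:hHvV', '65:hHvV']
lip0 30 ['-15:hHvV', '0:hHvV', '15:hHvV', '22:hHvV', '35:hHV', '50:hHvV', '65:HvV']
lip0 60 ['-15:hHvV', '0:hHV', '15:hHvV', '22:hHvV', '35:hHvV', '50:hHvV', '65:hHvV']
lip1 -60 ['-15:', '0:', '15:', '22:', '35:hHvV', '50:hHvV', '65:hHvV']
lip1 -30 ['-15:hHvV', '0:hHvV', '15:hHvV', '22:hHvV', '35:', '50:hHvV', '65:hHvV']
lip1 0 ['-15:', '0:', '15:', '22:hHV', '35:hHvV', '50:hHvV', '65:hHvV']
lip1 30 ['-15:hHvV', '0:hHvV', '15:hHvV', '22:hHvV', '35:hHvV', '50:hHvV', '65:hHvV']
lip1 60 ['-15:hHvV', '0:hHvV', '15:hHvV', '22:hHvV', '35:hHvV', '50:hHvV', '65:hHvV']
start -60 ['-15:', '0:', '15:', '22:', '35:hHvV', '50:hHvV', '65:hHvV']
start -30 ['-15:hHvV', '0:hHvV', '15:hHvV', '22:', '35:', '50:hHvV', '65:hHv
[... 205 characters left out ...]
 '22:hHvV', '35:hHvV', '50:hHvV', '65:hHvV']
view -60 ['-15:', '0:', '15:', '22:hHvV', '35:hHvV', '50:hHvV', '65:hHvV']
view -30 ['-15:', '0:', '15:', '22:', '35:', '50:hHvV', '65:hHvV']
view 0 ['-15:', '0:', '15:', '22:', '35:hHvV', '50:hHvV', '65:hHvV']
view 30 ['-15:', '0:', '15:hHvV', '22:hHvV', '35:hHvV', '50:hHvV', '65:hHvV']
view 60 ['-15:hHV', '0:hHvV', '15:hHvV', '22:hHvV', '35:hHvV', '50:hHvV', '65:hHvV']
scene 1408 [ 0.92490931 -0.06171982 -0.37514454] yaw deg -3.8177257788897654 lean 22.033246834604327 [0.4883111  0.00165144 0.07277446]
top 953 [ 0.92562366 -0.06006374 -0.37364848] yaw deg -3.712719010282946 lean 21.94080539418415 [ 4.83349463e-01 -1.53014015e-04  6.56472098e-02]
```

```bash
python3 - <<'E'
from h import *
o=sensors.get_obs();p=o["tool_pos"]
robot.command_gripper(0.0)
robot.servo_line([p[0],p[1],.45],rate=.25)
z=zdir(50,-3.8)
q=quat(z,[0,-1,0]);tgt=np.array([.40,.0,.36])
print(ik(tgt,q))
robot.reach(list(tgt),list(q))
o=sensors.get_obs();print(o["time_s"],o["q"],o["tool_pos"],o["ft_force"],o["finger_gap"])
im,d=eyes.snapshot("wrist");cv2.imwrite("pics/w1.png",im)
for t in ("lip_middle","pointer","mark","start_top","stop_top"):
    r=nets.pinpoint(t,"wrist"); print(t,[(np.round(x["point"],4).tolist(),round(x["p"],2)) for x in r[:3]])
E
```

```text
[-0.26242591 -0.32227865  2.09477777  0.1980192   0.69014509  1.21542499]
5.975 [-0.26327096 -0.32150143  2.09351981  0.19790901  0.69035441  1.21505141] [ 0.40057984 -0.00050787  0.36037332] [-0.30557708  0.31814107  0.03547083] 0.002923718187740338
lip_middle [([0.4989, 0.0043, 0.1507], 0.94)]
pointer [([0.5037, -0.0864, 0.1557], 0.72)]
mark [([0.5244, -0.0933, 0.1953], 0.71)]
start_top [([0.5443, 0.0316, 0.3262], 0.78)]
stop_top [([0.5385, -0.0312, 0.3323], 0.87), ([0.5217, -0.0884, 0.1929], 0.22)]
```

View pics/w1.png

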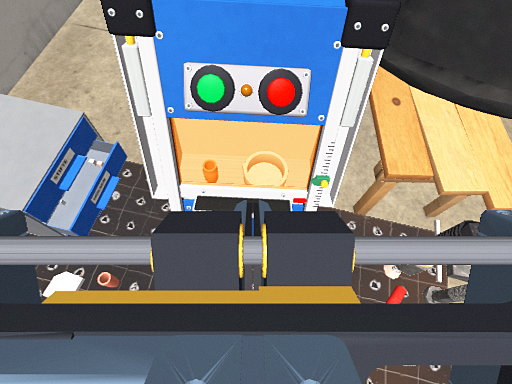

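The wrist view shows green at (211,88) and red at (280,92). The pointer is at (299,203) and the marker at (320,182). All match the net results, so I press start with a force guard.

```bash
python3 - <<'E'
from h import *
S=np.array([.5437,.031,.329]);z=zdir(45,-3.8);q=quat(z,[0,-1,0])
robot.reach(list(S-z*.03),list(q))
robot.servo_line(list(S-z*.008),rate=.06)
f0=sensors.get_obs()["ft_force"]
for s in np.arange(-.006,.016,.0015):
    robot.servo_line(list(S+z*s),rate=.03)
    o=sensors.get_obs();f=-(o["ft_force"]-f0)@z
    print(round(s,4),round(f,2),np.round((o["tool_pos"]-S)@z,4))
    if f>7:break
robot.hold(.2)
robot.servo_line(list(S-z*.04),rate=.12)
o=sensors.get_obs();print(o["time_s"],o["ft_force"])
E
```

```text
-0.006 -0.16 -0.0061
-0.0045 0.53 -0.0045
-0.003 -0.78 -0.0029
-0.0015 -0.86 -0.0014
-0.0 1.29 0.0
0.0015 3.27 0.0015
0.003 3.24 0.0031
0.0045 4.57 0.0046
0.006 28.7 0.0053
10.3417 [ 0.20366757 -0.30499953 -0.01227731]
```

Start was pressed fully (hard stop at about 6 mm). Now I plan the push from the left, away from the marker and clamp.

```bash
cat >> h.py <<'E'
yw=np.radians(-3.77);cs,sn=np.cos(yw),np.sin(yw)
Bx=np.array([cs,sn,0]);By=np.array([-sn,cs,0]);Bz=np.array([0,0,1.])
L22=np.radians(22);U=np.sin(L22)*Bx+np.cos(L22)*Bz;N=np.cos(L22)*Bx-np.sin(L22)*Bz
LIP=np.array([.4985,.0060,.1495])
def pose(a,tilt): # tilt deg: fingers point up out of lip plane
    a,t=np.radians([a,tilt]);h=np.cos(a)*N-np.sin(a)*By;z=np.cos(t)*h+np.sin(t)*U
    return z,quat(z,-U)
E
python3 - <<'E'
from h import *
q0=sensors.get_obs()["q"]
for a in (20,25,30,35,40,50):
  for t in (0,4):
    z,q=pose(a,t);r=[]
    for nm,p in (("pre",LIP-N*.002-U*.026-z*.12),("low",LIP-N*.002-U*.026),("hi",LIP-N*.002+U*.07)):
        j=ik(p,q);r.append(None if j is None else np.round(j,2).tolist())
    print(a,t,r)
E
```

```text
20 0 [None, [0.41, 1.14, 2.59, 3.92, 1.62, 0.29], [0.35, 0.66, 2.45, 3.94, 1.19, -0.16]]
20 4 [None, [0.43, 1.27, 2.61, 3.98, 1.78, 0.41], [0.36, 0.77, 2.49, 3.91, 1.37, -0.04]]
25 0 [None, [0.49, 1.05, 2.49, 4.08, 1.45, 0.17], [0.42, 0.66, 2.38, 4.13, 1.17, -0.26]]
25 4 [None, [0.51, 1.15, 2.5, 4.11, 1.58, 0.27], [0.44, 0.75, 2.41, 4.09, 1.31, -0.15]]
30 0 [None, [0.55, 0.99, 2.4, 4.25, 1.35, 0.04], [0.48, 0.66, 2.31, 4.31, 1.17, -0.37]]
30 4 [None, [0.56, 1.08, 2.41, 4.25, 1.46, 0.13], [0.5, 0.74, 2.34, 4.26, 1.28, -0.25]]
35 0 [None, None, None]
35 4 [None, None, None]
40 0 [None, None, None]
40 4 [None, None, None]
50 0 [[0.9, 0.87, 2.0, -1.21, 1.42, -0.56], None, None]
50 4 [None, None, None]
```

```bash
python3 - <<'E'
from h import *
for c in("top","scene"):
    eyes.snapshot(c);r=nets.find_in("post_clamp",c);print(c,[(np.round(x["point"],3).tolist(),round(x["p"],2)) for x in r[:2]])
for a in (-15,-20,-25,-30,-35,-40,-45,-50,-60,20,25,30,40,60):
  for t in (2,):
   for sg in (1,-1,2,-2):
    z,q=pose(a,t);q=quat(z,U*sg if abs(sg)==1 else By*sg);r=[]
    for nm,p in (("pre",LIP-N*.002-U*.026-z*.08),("low",LIP-N*.002-U*.026),("hi",LIP-N*.002+U*.06)):
        j=ik(p,q);r.append(None if j is None else np.round(j,2).tolist())
    if sum(x is not None for x in r)>2: print(a,sg,r)
    elif sg==1:print(a,[x is not None for x in r])
E
```

```text
top [([0.548, -0.014, 0.214], 0.22)]
scene []
-15 [False, False, False]
-20 [False, False, True]
-25 [False, False, False]
-30 1 [[-1.27, 1.25, 2.67, 1.66, 1.24, 2.52], [-0.92, 1.22, 2.57, 1.88, 1.43, 2.69], [-0.83, 0.79, 2.47, 1.86, 1.31, -3.06]]
-30 -1 [[-1.27, 1.25, 2.67, 1.66, 1.24, -0.62], [-0.92, 1.22, 2.57, 1.88, 1.43, -0.45], [-0.83, 0.79, 2.47, 1.86, 1.31, 0.08]]
-30 2 [[-1.27, 1.25, 2.67, 1.66, 1.24, 0.93], [-0.92, 1.22, 2.57, 1.88, 1.43, 1.1], [-0.83, 0.79, 2.47, 1.86, 1.31, 1.63]]
-30 -2 [[-1.27, 1.25, 2.67, 1.66, 1.24, -2.21], [-0.92, 1.22, 2.57, 1.88, 1.43, -2.04], [-0.83, 0.79, 2.47, 1.86, 1.31, -1.51]]
-35 1 [[-1.24, 1.08, 2.52, 1.48, 1.21, 2.89], [-0.94, 1.12, 2.48, 1.74, 1.35, 2.9], [-0.86, 0.77, 2.4, 1.72, 1.3, -2.94]]
-35 -1 [[-1.24, 1.08, 2.52, 1.48, 1.21, -0.25], [-0.94, 1.12, 2.48, 1.74, 1.35, -0.25], [-0.86, 0.77, 2.4, 1.72, 1.3, 0.2]]
-35 2 [[-1.24, 1.08, 2.52, 1.48, 1.21, 1.3], [-0.94, 1.12, 2.48, 1.74, 1.35, 1.3], [-0.86, 0.77, 2.4, 1.72, 1.3, 1.74]]
-35 -2 [[-1.24, 1.08, 2.52, 1.48, 1.21, -1.84], [-0.94, 1.12, 2.48, 1.74, 1.35, -1.84], [-0.86, 0.77, 2.4, 1
[... 1772 characters left out ...]
5, 2.13]]
-60 -2 [[-1.08, 0.98, 2.02, 1.05, 1.49, -1.17], [-0.91, 1.02, 2.07, 1.22, 1.43, -1.25], [-0.85, 0.82, 2.03, 1.26, 1.5, -1.02]]
20 [False, True, False]
25 1 [[0.78, 1.05, 2.55, 4.34, 1.4, -2.86], [0.5, 1.1, 2.5, 4.09, 1.51, -2.92], [0.44, 0.74, 2.41, 4.1, 1.26, 2.98]]
25 -1 [[0.78, 1.05, 2.55, 4.34, 1.4, 0.28], [0.5, 1.1, 2.5, 4.09, 1.51, 0.22], [0.44, 0.74, 2.41, 4.1, 1.26, -0.16]]
25 2 [[0.78, 1.05, 2.55, 4.34, 1.4, 1.87], [0.5, 1.1, 2.5, 4.09, 1.51, 1.81], [0.44, 0.74, 2.41, 4.1, 1.26, 1.43]]
25 -2 [[0.78, 1.05, 2.55, 4.34, 1.4, -1.27], [0.5, 1.1, 2.5, 4.09, 1.51, -1.33], [0.44, 0.74, 2.41, 4.1, 1.26, -1.71]]
30 [False, True, True]
40 [False, False, False]
60 [True, False, False]
```

```bash
python3 - <<'E'
from h import *
A=[];b=[]
for r in(.45,.55,.65,.75):
  for zz in(.1,.25,.4):
    j=ik([r,-.05,zz],quat([0,0,-1],[0,1,0]))
    if j is None or min(abs(j[3]),abs(j[3]-3.14159))>.01 or j[3]>1:continue
    s=j[1]+j[2];R_=np.hypot(r,.05)
    A.append([np.sin(j[1]),np.sin(s),np.cos(s),1,0]);b.append(R_)
    A.append([np.cos(j[1]),np.cos(s),-np.sin(s),0,1]);b.append(zz)
x,res,_,_=np.linalg.lstsq(np.array(A),np.array(b),rcond=None);print("L1,L2,off,r0,h-d",x,res,len(b))
L1=x[0]
# pre-pose elbow; wrist unknown d: print for both sides
for a,q in((25,[.5,1.1,2.5]),(-35,[-.94,1.12,2.48]),(-50,[-.94,1.02,2.23]),(-60,[-.91,1.02,2.07]),("pre25",[.78,1.05,2.55]),("pre-50",[-1.15,.96,2.2])):
    s=q[1]+q[2];re=x[3]+L1*np.sin(q[1]);rw=re+x[1]*np.sin(s)+x[2]*np.cos(s);ze=L1*np.cos(q[1]);zw=ze+x[1]*np.cos(s)-x[2]*np.sin(s)
    print(a,"elbow",np.round([re*np.cos(q[0]),re*np.sin(q[0]),ze],3),"wrist",np.round([rw*np.cos(q[0]),rw*np.sin(q[0]),zw],3),"z rel to shoulder; h-d=",round(x[4],3))
im,d=eyes.snapshot("top");c=eyes.get_calibration("top")
v,u=np.nonzero(d>0);Z=d[v,u];K=c["mtx"];P=np.c_[(u-K[0,2])/K[0,0]*Z,(v-K[1,2])/K[1,1]*Z,Z];M=np.linalg.inv(c["camera_from_world"])
W=P@M[:3,:3].T+M[:3,3];m=(W[:,0]>.25)&(W[:,0]<.75)&(W[:,1]<-.17)&(W[:,1]>-.6)&(W[:,2]>.03)&(W[:,2]<.4)
for lo in(.03,.1,.2,.28):
    k=W[m&(W[:,2]>lo)];print(lo,len(k),np.round(k.min(0),3) if len(k) else '',np.round(k.max(0),3) if len(k) else '')
cv2.imwrite("pics/t2.png",im)
E
```

```text
L1,L2,off,r0,h-d [ 0.59432799  0.38422354  0.1169892   0.00414864 -0.09477275] [8.71502842e-07] 24
25 elbow [0.468 0.256 0.27 ] wrist [ 0.227  0.124 -0.023] z rel to shoulder; h-d= -0.095
-35 elbow [ 0.318 -0.435  0.259] wrist [ 0.156 -0.213 -0.034] z rel to shoulder; h-d= -0.095
-50 elbow [ 0.301 -0.412  0.311] wrist [ 0.208 -0.285 -0.058] z rel to shoulder; h-d= -0.095
-60 elbow [ 0.313 -0.403  0.311] wrist [ 0.254 -0.327 -0.079] z rel to shoulder; h-d= -0.095
pre25 elbow [0.369 0.365 0.296] wrist [0.174 0.172 0.003] z rel to shoulder; h-d= -0.095
pre-50 elbow [ 0.201 -0.448  0.341] wrist [ 0.15  -0.335 -0.041] z rel to shoulder; h-d= -0.095
0.03 12490 [ 0.298 -0.513  0.03 ] [ 0.75 -0.17  0.4 ]
0.1 12406 [ 0.334 -0.513  0.102] [ 0.75 -0.17  0.4 ]
0.2 11778 [ 0.375 -0.513  0.2  ] [ 0.75 -0.17  0.4 ]
0.28 10207 [ 0.408 -0.513  0.28 ] [ 0.75  -0.175  0.4  ]
```

View pics/t2.png

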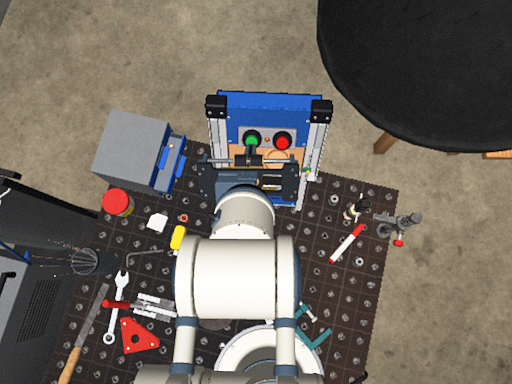

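```bash
cat >> h.py <<'E'
L1,L2,OF,R0=.59433,.38422,.11699,.00415
def fk(q,h,d):
    Rz=lambda a:R.from_euler('z',a).as_matrix();Ry=lambda a:R.from_euler('y',a).as_matrix()
    s=q[1]+q[2];r=R0+L1*np.sin(q[1])+L2*np.sin(s)+OF*np.cos(s);zz=h+L1*np.cos(q[1])+L2*np.cos(s)-OF*np.sin(s)
    w=np.array([r*np.cos(q[0]),r*np.sin(q[0]),zz]);Rt=Rz(q[0])@Ry(s)@Rz(q[3])@Ry(q[4])@Rz(q[5])
    return w,Rt,w+Rt[:,2]*d
E
python3 - <<'E'
from h import *
from scipy.optimize import least_squares
o=sensors.get_obs();Q=o["q"];D=[(Q,o["tool_pos"])]
z,q=pose(25,2)
for p in (LIP-N*.002-U*.026-z*.08,LIP-N*.002-U*.026,LIP-N*.002+U*.06):D.append((ik(p,q),p))
f=lambda x:np.concatenate([fk(j,*x)[2]-p for j,p in D])
s=least_squares(f,[.21,.3]);print(s.x,np.abs(s.fun).max())
w,Rt,t=fk(D[1][0],*s.x);print(np.round(Rt[:,2]-z,3))
pre=np.array(D[1][0]);print("now",np.round(Q,2),"pre",np.round(pre,3),"low",np.round(D[2][0],3))
up=ik(o["tool_pos"]+[-.06,0,.2],o["tool_rot"]);print("up",np.round(up,2))
W=[np.array(up),np.array([.3,-.1,1.7,.2,.3,1.2]),np.array([.75,-.1,1.7,4.2,.2,.28]),np.array([.85,.3,2.2,4.3,1.2,.28]),pre]
for i in range(len(W)-1):
    print("seg",i)
    for k in np.linspace(0,1,6):
        w,Rt,t=fk(W[i]*(1-k)+W[i+1]*k,*s.x)
        C=np.array([t+Rt@[sx*.05,sy*.09,-zz] for sx in(-1,1.8) for sy in(-1,1) for zz in(.08,.22)]+[t])
        O=np.array([.459,.006,0]);into=(C-O)@N;lo=C[C[:,2]<.42]
        print(np.round(t,2),"z",np.round(Rt[:,2],2),"minz",round(C[:,2].min(),3),"into(low)",round(((lo-O)@N).max(),3) if len(lo) else '-',"wrist",np.round(w,2),"rmin",np.round(np.hypot(C[:,0],C[:,1]).min(),2))
E
```

```text
[0.23880236 0.30525606] 0.0575073901383942
[-0.  0. -0.]
now [-0.04 -0.09  2.02 -0.05  0.43  1.59] pre [0.781 1.054 2.546 4.34  1.405 0.281] low [0.499 1.1   2.499 4.094 1.513 0.22 ]
up [-0.05 -0.34  1.64 -0.01  1.05  1.54]
seg 0
[ 0.42 -0.02  0.57] z [ 0.7  -0.05 -0.71] minz 0.561 into(low) - wrist [ 0.21 -0.01  0.79] rmin 0.21
[0.47 0.02 0.58] z [ 0.77  0.04 -0.64] minz 0.555 into(low) - wrist [0.23 0.   0.77] rmin 0.25
[0.51 0.06 0.58] z [ 0.82  0.12 -0.57] minz 0.549 into(low) - wrist [0.26 0.02 0.76] rmin 0.28
[0.54 0.11 0.59] z [ 0.85  0.2  -0.49] minz 0.543 into(low) - wrist [0.28 0.04 0.74] rmin 0.31
[0.56 0.15 0.6 ] z [ 0.87  0.27 -0.4 ] minz 0.538 into(low) - wrist [0.3  0.07 0.72] rmin 0.35
[0.58 0.2  0.61] z [ 0.89  0.34 -0.32] minz 0.533 into(low) - wrist [0.31 0.1  0.7 ] rmin 0.38
seg 1
[0.58 0.2  0.61] z [ 0.89  0.34 -0.32] minz 0.533 into(low) - wrist [0.31 0.1  0.7 ] rmin 0.38
[0.54 0.3  0.65] z [ 0.8   0.58 -0.18] minz 0.561 into(low) - wrist [0.3  0.12 0.7 ] rmin 0.39
[0.52 0.35 0.71] z [0.74 0.67 0.03] minz 0.617 into(low) - wrist [0.29 0.15 0.7 ] rmin 0.4
[0.5  0
[... 759 characters left out ...]
 0.18 0.41] z [ 0.98 -0.18 -0.07] minz 0.313 into(low) -0.118 wrist [0.21 0.24 0.43] rmin 0.29
seg 3
[0.51 0.18 0.41] z [ 0.98 -0.18 -0.07] minz 0.313 into(low) -0.118 wrist [0.21 0.24 0.43] rmin 0.29
[0.5  0.16 0.33] z [ 0.96 -0.23 -0.14] minz 0.249 into(low) -0.092 wrist [0.21 0.23 0.38] rmin 0.28
[0.49 0.13 0.27] z [ 0.93 -0.29 -0.2 ] minz 0.199 into(low) -0.078 wrist [0.21 0.22 0.33] rmin 0.27
[0.47 0.1  0.21] z [ 0.9  -0.36 -0.25] minz 0.165 into(low) -0.073 wrist [0.2  0.21 0.29] rmin 0.26
[0.45 0.06 0.17] z [ 0.86 -0.42 -0.29] minz 0.145 into(low) -0.077 wrist [0.19 0.19 0.26] rmin 0.22
[0.43 0.03 0.15] z [ 0.82 -0.48 -0.31] minz 0.109 into(low) -0.086 wrist [0.17 0.17 0.24] rmin 0.19
```

```bash
cat >> h.py <<'E'
def fk2(q,h,d,e):
    Rz=lambda a:R.from_euler('z',a).as_matrix();Ry=lambda a:R.from_euler('y',a).as_matrix()
    s=q[1]+q[2];r=R0+e+L1*np.sin(q[1])+L2*np.sin(s)+OF*np.cos(s);zz=h+L1*np.cos(q[1])+L2*np.cos(s)-OF*np.sin(s)
    w=np.array([r*np.cos(q[0]),r*np.sin(q[0]),zz]);Rw=Rz(q[0])@Ry(s)@Rz(q[3])@Ry(q[4]);Rt=Rw@Rz(q[5])
    return w,Rt,w+Rw@np.array([e,0,d])
E
python3 - <<'E'
from h import *
from scipy.optimize import least_squares
o=sensors.get_obs();Q=o["q"];D=[(Q,o["tool_pos"])]
z,q=pose(25,2)
for p in (LIP-N*.002-U*.026-z*.08,LIP-N*.002-U*.026,LIP-N*.002+U*.06):D.append((np.array(ik(p,q)),p))
f=lambda x:np.concatenate([fk2(j,*x)[2]-p for j,p in D])
s=least_squares(f,[.21,.3,.05]);print(s.x,np.abs(s.fun).max())
pre=D[1][0];up=np.array(ik(o["tool_pos"]+[-.06,0,.2],o["tool_rot"]))
W=[up,np.array([.3,-.1,1.7,.2,.3,1.2]),np.array([.75,-.1,1.7,4.2,.2,.28]),np.array([.85,.3,2.2,4.3,1.2,.28]),pre]
np.save("W.npy",W);np.save("fk.npy",s.x)
for i in (1,2,3):
    for k in np.linspace(0,1,5):
        w,Rt,t=fk2(W[i]*(1-k)+W[i+1]*k,*s.x)
        C=np.array([t+Rt@[sx*.05,sy*.09,-zz] for sx in(-1,1.8) for sy in(-1,1) for zz in(.08,.22)]+[t])
        O=np.array([.459,.006,0]);lo=C[C[:,2]<.42]
        print(i,np.round(t,2),"minz",round(C[:,2].min(),3),"into",round(((lo-O)@N).max(),3) if len(lo) else '-',"wrist",np.round(w,2),"rmin",np.round(np.hypot(C[:,0],C[:,1]).min(),2))
robot.servo_line(list(o["tool_pos"]+[-.06,0,.2]),rate=.25)
robot.set_joints(list(W[1]));robot.set_joints(list(W[2]))
o=sensors.get_obs();print(o["time_s"],o["tool_pos"],fk2(o["q"],*s.x)[2])
E
```

```text
[0.22523067 0.2916678  0.0161919 ] 0.0577483646819448
1 [0.58 0.2  0.58] minz 0.508 into - wrist [0.33 0.1  0.69] rmin 0.38
1 [0.53 0.33 0.65] minz 0.555 into - wrist [0.31 0.14 0.69] rmin 0.39
1 [0.5  0.37 0.73] minz 0.639 into - wrist [0.3  0.17 0.69] rmin 0.4
1 [0.5  0.37 0.76] minz 0.629 into - wrist [0.27 0.2  0.69] rmin 0.39
1 [0.5  0.38 0.72] minz 0.602 into - wrist [0.25 0.23 0.69] rmin 0.4
2 [0.5  0.38 0.72] minz 0.602 into - wrist [0.25 0.23 0.69] rmin 0.4
2 [0.54 0.35 0.61] minz 0.512 into - wrist [0.26 0.25 0.61] rmin 0.41
2 [0.54 0.3  0.52] minz 0.423 into - wrist [0.26 0.26 0.54] rmin 0.38
2 [0.53 0.25 0.45] minz 0.355 into -0.164 wrist [0.24 0.26 0.47] rmin 0.33
2 [0.51 0.19 0.41] minz 0.314 into -0.122 wrist [0.22 0.25 0.42] rmin 0.29
3 [0.51 0.19 0.41] minz 0.314 into -0.122 wrist [0.22 0.25 0.42] rmin 0.29
3 [0.5  0.16 0.32] minz 0.239 into -0.091 wrist [0.22 0.24 0.35] rmin 0.28
3 [0.48 0.13 0.24] minz 0.185 into -0.076 wrist [0.21 0.23 0.3 ] rmin 0.27
3 [0.46 0.09 0.19] minz 0.154 into -0.074 wrist [0.2  0.21 0.25] rmin 0.24
3 [0.43 0.05 0.15] minz 0.114 into -0.082 wrist [0.19 0.18 0.23] rmin 0.21
16.1167 [0.48960585 0.4539691  0.74564262] [0.50136485 0.37901146 0.71640579]
```

```bash
cat >> h.py <<'E'
def fk3(q,x):
    Rz=lambda a:R.from_euler('z',a).as_matrix();Ry=lambda a:R.from_euler('y',a).as_matrix()
    A=Rz(q[0]);B=A@Ry(q[1]);C=B@Ry(q[2]);E=C@Rz(q[3]);F=E@Ry(q[4]);G=F@Rz(q[5])
    w=A@np.array([x[0],x[1],x[2]])+B@np.array([0,0,x[3]])+C@np.array([x[4],0,x[5]])
    e=A@np.array([x[0],x[1],x[2]])+B@np.array([0,0,x[3]])
    return e,w+E@np.array([x[6],x[7],0]),G,w+E@np.array([x[6],x[7],0])+F@np.array([x[8],x[9],x[10]])
E
cat > plan.py <<'E'
from h import *
from scipy.optimize import least_squares
o=sensors.get_obs();D=[(o["q"],o["tool_pos"])]
rng=np.random.default_rng(0)
while len(D)<40:
    p=rng.uniform([.3,-.4,.1],[.7,.4,.6]);z=zdir(rng.uniform(0,90),rng.uniform(-70,70));y=rng.normal(size=3);j=ik(p,quat(z,y))
    if j is not None:D.append((np.array(j),p))
s=least_squares(lambda x:np.concatenate([fk3(j,x)[3]-p for j,p in D]),[0,0,.22,.594,.117,.384,0,0,0,0,.3]);print(np.round(s.x,3),np.abs(s.fun).max())
np.save("fk.npy",s.x);W=np.load("W.npy");W=[o["q"]]+list(W[3:])
def chk(W):
  for i in range(len(W)-1):
    for k in np.linspace(0,1,6):
        e,w,Rt,t=fk3(W[i]*(1-k)+W[i+1]*k,s.x)
        C=np.array([t+Rt@[sx*.05,sy*.09,-zz] for sx in(-1,1.8) for sy in(-1,1) for zz in(.08,.22)]+[t])
        O=np.array([.459,.006,0]);lo=C[C[:,2]<.42]
        print(i,np.round(t,2),"minz",round(C[:,2].min(),3),"into",round(((lo-O)@N).max(),3) if len(lo) else '-',"elb",np.round(e,2),"wrist",np.round(w,2),"rmin",np.round(np.hypot(C[:,0],C[:,1]).min(),2))
chk(W)
E
python3 plan.py
```

```text
[-0.     0.06   0.257  0.597  0.118  0.384 -0.    -0.005  0.     0.005
  0.353] 2.0947604761900607e-10
0 [0.49 0.45 0.75] minz 0.632 into - elb [-0.08  0.    0.85] wrist [0.19 0.26 0.73] rmin 0.43
0 [0.52 0.42 0.65] minz 0.556 into - elb [-0.05  0.03  0.85] wrist [0.2  0.28 0.66] rmin 0.44
0 [0.54 0.38 0.57] minz 0.476 into - elb [-0.02  0.07  0.85] wrist [0.2  0.29 0.6 ] rmin 0.41
0 [0.54 0.33 0.5 ] minz 0.409 into -0.18 elb [0.01 0.1  0.85] wrist [0.19 0.29 0.54] rmin 0.38
0 [0.53 0.27 0.45] minz 0.359 into -0.169 elb [0.04 0.14 0.84] wrist [0.18 0.29 0.49] rmin 0.34
0 [0.51 0.21 0.42] minz 0.329 into -0.173 elb [0.07 0.17 0.83] wrist [0.16 0.28 0.45] rmin 0.3
1 [0.51 0.21 0.42] minz 0.329 into -0.173 elb [0.07 0.17 0.83] wrist [0.16 0.28 0.45] rmin 0.3
1 [0.5  0.19 0.34] minz 0.262 into -0.1 elb [0.13 0.23 0.79] wrist [0.16 0.27 0.4 ] rmin 0.29
1 [0.49 0.16 0.28] minz 0.209 into -0.085 elb [0.19 0.29 0.75] wrist [0.16 0.26 0.35] rmin 0.28
1 [0.47 0.12 0.22] minz 0.172 into -0.08 elb [0.24 0.34 0.69] wrist [0.15 0.25 0.31] rmin 0.26
1 [0.45 0.08 0.18] minz 0.15 into -0.084 elb [0.29 0.38 0.63] wrist [0.14 0.23 0.28] rmin 0.23
1 [0.42 0.04 0.15] minz 0.114 into -0.094 elb [0.33 0.41 0.55] wrist [0.13 0.22 0.26] rmin 0.2
```

```bash
python3 - <<'E'
from h import *
W=np.load("W.npy")
robot.set_joints(list(W[3]));print(sensors.get_obs()["ft_force"])
robot.set_joints(list(W[4]))
o=sensors.get_obs();print(o["time_s"],o["tool_pos"],o["ft_force"])
im,d=eyes.snapshot("wrist");im=cv2.rotate(im,cv2.ROTATE_90_COUNTERCLOCKWISE);cv2.imwrite("pics/w2.png",im)
for t in ("lip_middle","pointer","mark"):
    r=nets.pinpoint(t,"wrist"); print(t,[(np.round(x["point"],4).tolist(),round(x["p"],2)) for x in r[:3]])
E
```

```text
[-0.09896074  0.06946124  0.32499948]
18.8083 [0.42145185 0.04546277 0.15097611] [ 0.06349649 -0.1511925   0.05849279]
lip_middle [([0.4974, 0.001, 0.1508], 0.62)]
pointer [([0.5048, -0.0853, 0.1544], 0.85)]
mark [([0.5236, -0.0876, 0.1963], 0.86)]
```

View pics/w2.png

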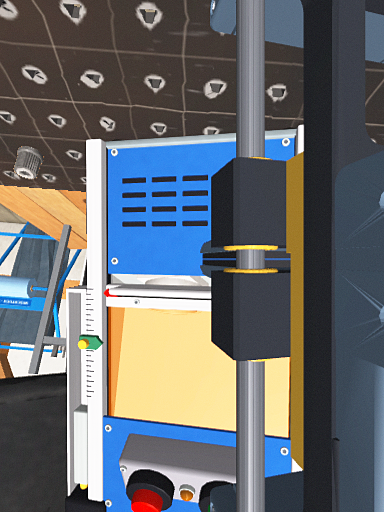

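The rotated wrist view (upside down) shows the pointer tip at (105,292), the marker tip at (102,342) and the lip just beyond the fingertips at row ~280. I'm adding a colour-based gap measurement and then approaching under the lip.

```bash
cat >> h.py <<'E'
def gap(save=None):
    o=sensors.get_obs();T=np.eye(4);T[:3,3]=o["tool_pos"];w=o["tool_rot"];T[:3,:3]=R.from_quat(w[[1,2,3,0]]).as_matrix()
    im,d=eyes.snapshot("wrist");c=eyes.get_calibration("wrist");M=T@c["tool_from_camera"];K=c["mtx"]
    if save:cv2.imwrite(save,cv2.resize(cv2.rotate(im,cv2.ROTATE_90_COUNTERCLOCKWISE)[150:450,20:320],None,fx=2,fy=2))
    hsv=cv2.cvtColor(im,cv2.COLOR_BGR2HSV);H,S,V=hsv[...,0],hsv[...,1],hsv[...,2]
    v,u=np.indices(d.shape);P=np.stack([(u-K[0,2])/K[0,0]*d,(v-K[1,2])/K[1,1]*d,d],-1)@M[:3,:3].T+M[:3,3]
    rel=P-LIP;b=np.stack([rel@N,rel@By,rel@U],-1) # box axes rel. to lip
    reg=(d>0)&(b[...,1]<-.06)&(b[...,1]>-.14)&(b[...,2]>-.03)&(b[...,2]<.13)&(abs(b[...,0])<.05)
    out={}
    for n,m in(("red",((H<8)|(H>172))&(S>150)&(V>80)),("green",(H>45)&(H<85)&(S>110)&(V>40))):
        m=(m&reg).astype(np.uint8);k,l,st,_=cv2.connectedComponentsWithStats(m)
        if k<2:out[n]=None;continue
        i=1+st[1:,4].argmax();q=b[l==i]
        tip=q[q[:,1]<np.quantile(q[:,1],.3)] if n=="red" else q[q[:,1]>np.quantile(q[:,1],.7)]
        out[n]=(len(q),np.round(1e3*q.min(0),1),np.round(1e3*q.max(0),1),np.round(1e3*tip.mean(0),1))
    if out["red"] and out["green"]:out["gap"]=out["green"][3][2]-out["red"][3][2]
    return out
E
python3 - <<'E'
from h import *
print(gap())
z,q=pose(25,2);p=LIP-N*.002-U*.026
robot.servo_line(list(p),list(q),rate=.08)
o=sensors.get_obs();print(o["time_s"],o["ft_force"]);f0=o["ft_force"]
print(gap())
for s in np.arange(.002,.022,.002):
    robot.servo_line(list(p+U*s),rate=.04);f=-(sensors.get_obs()["ft_force"]-f0)
    print(round(s,3),round(f@U,2),np.round(f,1))
    if f@U>1.8:break
print(gap("pics/w3.png"),sensors.get_obs()["time_s"])
E
```

```text
{'red': (41, array([ 10.8, -90. ,   5. ]), array([ 13.6, -75.5,  11.7]), array([ 12. , -88.8,   8.4])), 'green': (187, array([  -1.4, -109.1,   47.6]), array([  3.3, -86.3,  60.2]), array([  0.4, -90.4,  53.5])), 'gap': np.float64(45.1)}
20.2083 [-0.01540027 -0.42740198 -0.38800954]
{'red': (56, array([-14.7, -90.6,  -0. ]), array([ 16.2, -71.7,  12.1]), array([ 12.2, -89.1,   8.6])), 'green': (403, array([  -1.3, -109.7,   47.3]), array([  6.9, -86.8,  64. ]), array([  0.6, -90.5,  53.3])), 'gap': np.float64(44.699999999999996)}
0.002 0.01 [ 0.8 -1.2 -0.3]
0.004 -0.83 [ 0.  -1.4 -1. ]
0.006 -0.6 [ 0.3 -0.4 -0.8]
0.008 0.07 [-0.4 -0.8  0.2]
0.01 -0.36 [ 0.4 -0.6 -0.6]
0.012 -0.69 [-0.7 -0.8 -0.5]
0.014 -0.76 [-0.3 -1.  -0.7]
0.016 0.03 [-0.9 -0.3  0.4]
0.018 0.59 [-0.2 -0.8  0.7]
0.02 1.27 [-0.7 -0.5  1.6]
{'red': (105, array([-11.7, -90.3,   8.7]), array([ 13.8, -66.5,  16. ]), array([ 12.1, -88.4,  12.1])), 'green': (367, array([  -1.7, -110. ,   47.5]), array([  5.1, -86.4,  60. ]), array([  0.4, -90.4,  53.5])), 'gap': np.float64(41.4)} 22.8083
```

View pics/w3.png

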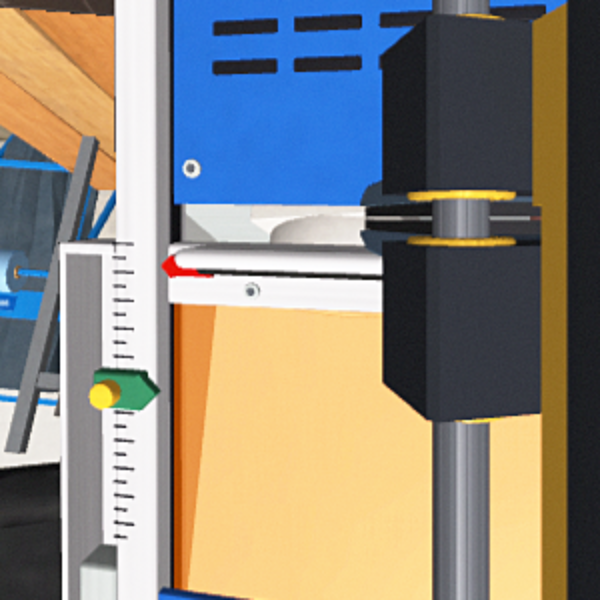

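The picture shows the pointer (164,266) already moved up about 3.5 mm, with the marker tip at (158,391) and the fingers under the lip. I continue the push in stages.

```bash
python3 - <<'E'
from h import *
z,q=pose(25,2);p=LIP-N*.002-U*.026;s=.020
for t in (.035,.050):
    robot.servo_line(list(p+U*t),rate=.04);g=gap();o=sensors.get_obs();print(t,g["red"][3],g["green"][3],g["gap"],np.round(o["ft_force"],1),o["time_s"])
g=np.mean([gap()["gap"] for _ in range(3)]);print(g)
s=.050+g*1e-3-.003
robot.servo_line(list(p+U*s),rate=.03);robot.hold(.2)
G=[gap() for _ in range(3)];g=np.mean([x["gap"] for x in G]);print(s,g,G[-1],sensors.get_obs()["time_s"])
gap("pics/w4.png")
E
```

```text
0.035 [ 12.  -88.5  28.6] [  0.5 -90.5  53.6] 25.0 [-0.2 -0.1  0.3] 23.3833
0.05 [ 12.1 -88.5  42.9] [  0.6 -90.2  53.9] 11.0 [0.9 0.  0.1] 23.9583
10.899999999999999
0.0579 3.400000000000001 {'red': (101, array([-11. , -90.4,  47.3]), array([ 13.6, -66.9,  54.5]), array([ 12. , -88.5,  50.8])), 'green': (355, array([  -1.5, -109.4,   47.8]), array([  3.8, -86.5,  60.7]), array([  0.4, -90.2,  54.1])), 'gap': np.float64(3.3000000000000043)} 24.875
```

View pics/w4.png

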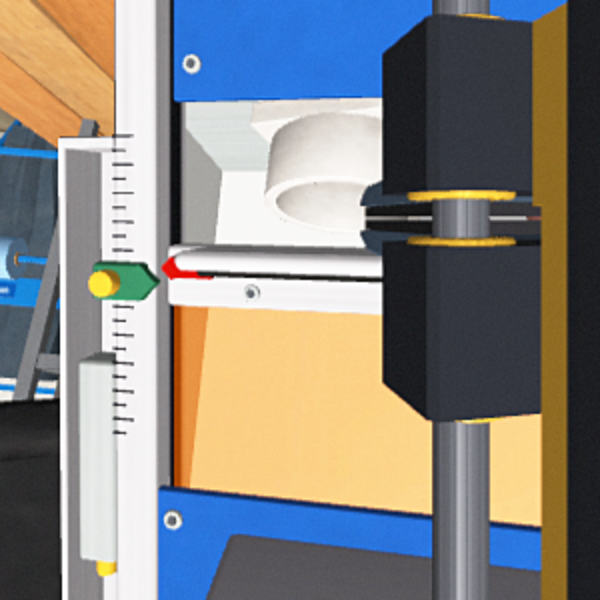

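```bash
python3 - <<'E'
from h import *
z,q=pose(25,2);p=LIP-N*.002-U*.026
def m():
    robot.hold(.15);G=[gap() for _ in range(4)];print([np.round(x["gap"],1) for x in G],G[-1]["red"][1:3],G[-1]["green"][1:3]);return np.mean([x["gap"] for x in G])
s=.0579+.0025
robot.servo_line(list(p+U*s),rate=.02);g=m()
if .0003<g<.003*1e3:
    s+=g*1e-3;robot.servo_line(list(p+U*s),rate=.02);g=m()
print(s,g,sensors.get_obs()["time_s"])
E
```

```text
[np.float64(1.9), np.float64(1.6), np.float64(1.3), np.float64(1.3)] (array([ -9.2, -90.6,  49.1]), array([ 13.9, -67.7,  56.5])) (array([  -2.3, -110.4,   47.9]), array([  6.1, -86.7,  60.5]))
[np.float64(-0.2), np.float64(-0.2), np.float64(0.1), np.float64(-0.2)] (array([-10.9, -90.2,  50.6]), array([ 13.4, -66.9,  57.9])) (array([  -1.5, -109.9,   48. ]), array([  3.7, -86.7,  60.7]))
0.06192500000000001 -0.12499999999999645 26.15
```

```bash
python3 - <<'E'
from h import *
z,q=pose(25,2);p=LIP-N*.002-U*.026;s=.061925
robot.servo_line(list(p+U*(s-.012)),rate=.04)
robot.servo_line(list(p+U*(s-.012)-z*.07),rate=.1)
for k in (s-.012,s+.02):
    try:robot.servo_line(list(p+U*k-z*.07),rate=.1)
    except Exception as e:print(e);continue
    robot.hold(.2);G=[gap() for _ in range(4)];print(k,[np.round(x["gap"],1) for x in G],G[-1]["red"][1:],G[-1]["green"][1:])
gap("pics/w5.png");o=sensors.get_obs();print(o["time_s"],o["ft_force"])
for c in("scene","top"):
    eyes.snapshot(c)
    for t in("pointer","mark","tape_measure","paint_marker","coupon"):
        r=nets.pinpoint(t,c);print(c,t,[(np.round(x["point"],4).tolist(),round(x["p"],2)) for x in r[:1]])
E
```

```text
0.049925 [np.float64(-0.2), np.float64(-0.1), np.float64(-0.8), np.float64(-0.5)] (array([  9.8, -90.6,  50.5]), array([ 15. , -77. ,  57.6]), array([ 12.4, -89.1,  54.4])) (array([  -1.5, -110.1,   48.3]), array([  4.3, -87.1,  60.4]), array([  0.5, -90.1,  53.9]))
0.081925 [np.float64(0.5), np.float64(0.0), np.float64(0.5), np.float64(0.5)] (array([-10.8, -90.3,  51.1]), array([ 15.3, -66.7,  57.7]), array([ 11.9, -87.5,  54.2])) (array([  -1.5, -110. ,   48.5]), array([  3.4, -86.8,  60.4]), array([  0.3, -90.3,  54.7]))
29.0167 [1.06829256 0.34524786 0.66566186]
scene pointer [([0.5283, -0.0889, 0.1946], 0.9)]
scene mark [([0.5248, -0.0891, 0.1985], 0.57)]
scene tape_measure []
scene paint_marker [([0.3561, -0.2226, 0.0022], 0.66)]
scene coupon []
top pointer [([0.5276, -0.0866, 0.1927], 0.75)]
top mark [([0.5184, -0.0891, 0.1964], 0.36)]
top tape_measure [([0.3677, 0.2319, -0.0007], 0.93)]
top paint_marker [([0.3599, -0.2182, 0.002], 0.52)]
top coupon [([0.4204, 0.2992, 0.0007], 0.71)]
```

View pics/w5.png

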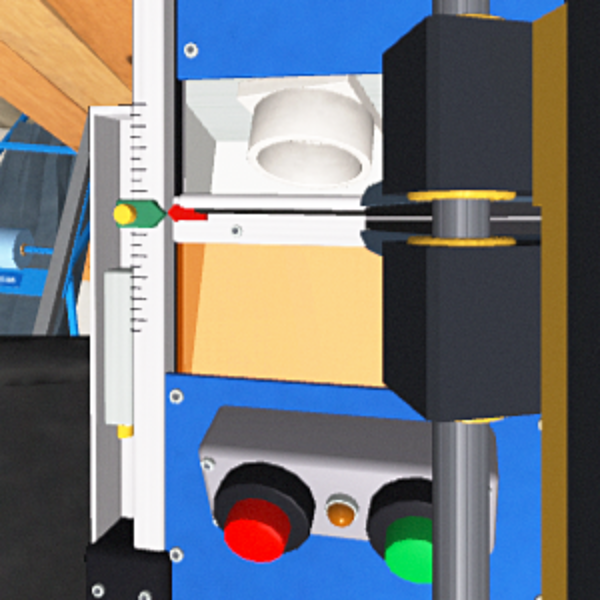

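The pointer tip (167,213) and marker tip (166,213) are level, the fingers are clear, and the loose things the cameras could still find have not moved.

```bash
python3 -c "
from workcell import finish_job
print(finish_job())"
```

```text
the job is handed in; nothing more can be done
None
```

I pressed the start button, then pushed the window up until its pointer was level with the green marker (within about 0.5 mm by the wrist camera), backed the fingers clear, and handed the job in at about 29 s.

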